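Close up the lamp test cell

ROBOT

A 6-joint arm with a two-finger parallel gripper is mounted at the origin on the work surface. World frame = base frame: x ahead of the robot, y to its left, z up, the work surface at z = 0. Lengths are in mm, angles in rad, forces in N, time in s.
With the tool pointing down it reaches from about 350 to 875 mm from the base axis. Payload 4.2 kg.
Tool frame: the origin (TCP) lies between the finger pads; the fingertips stand 25 mm ahead of it and the grasp point (between the pads) lies 6 mm ahead of it; z points along the fingers, y is the line along which they close (so a half turn about z gives the same grasp; the last joint's range is limited). The gripper opens to 85 mm and grips with 20 to 120 N. Pads are 22 mm wide; open, the fingers measure 114 mm over their backs; the gripper's body (76 mm by 85 mm) begins 54 mm behind the grasp point. The pads swing forward as they close: fully open they stand 13 mm farther back than shut.
Start: joints at [-0.884, 0.385, 0.008, 0, -1.194, -0.259], TCP at [259.306, -568.647, 223.812] pointing down, gripper open.
Joint ranges: [-3.14, 3.14], [-1.21, 2.06], [-1.07, 1.41], [-3.16, 2.05], [-2.99, -0.16], [-3.1, 3.1]. Speed limits (rad/s): [2.79, 2.79, 3.14, 3.14, 3.14, 3.14].

INTERFACE

Orientations are given as a unit quaternion [x, y, z, w].
In Python, from bench import read_state, get_image, job_done gives the robot as it stands.
- The arm moves only by the tool play_rows, never from a script. Its argument "series" is a list of rows, each a list of 6 numbers: the shift along the world's x, y, z in mm, then the turn, a rotation vector about the world's x, y, z in units of 6 degrees (1.0 is 6 degrees). A call has 1 to 20 rows; each row shifts and turns the commanded pose from where the row before left it; what a row does not reach is not made up. A row lasts 1/12 s, in which the tool goes at most 41.7 mm and 7.16 degrees, less where a joint would pass 70% of its speed; a pose out of reach is approached as far as the arm can. A call is refused whole if a number of a shift passes 41.7 or a number of a turn 1, either way. A call with a gripper value outside its range is refused whole. "gripper" is the opening, from 0 (shut) to 1 (fully open), set as the call begins (left out, the last holds). The fingers move at their own pace and stop on an object; the grip force is fixed at half the most. Time passes only in rows, so rows that do not move let the fingers close. It gives the time, the measured TCP pose, the force, the opening and the grip force at its end, in the units of the state.
- read_state(): the state, without advancing time (a new reading comes with each control period).
- get_image(name): name is "scene" or "top" or "wrist"; returns a dict with "image" (420x560x3 uint8, red, green, blue), "fx", "fy", "cx", "cy" (pixels), "dist_coeffs" ([k1, k2, p1, p2, k3] as OpenCV has them; the pictures are not rectified), "eye" and "rotation" of the camera in the world. Camera axes: x right, y down, z forward; pixel columns grow to the right and rows downward; lengths in mm; the calibration is good to about 2 mm. A picture is of the moment at which its call begins. There is no depth.
- job_done(): hands the job in; it is judged then, once.
The state is a dict: "clock": time; "joints": joint angles; "joint_vel": joint speeds; "joint_efforts": joint torques, N m; "position": TCP position; "ee_rot": TCP orientation; "contact_force": force on the tool from outside, world axes, zero at the start; "wrist_torque": the same for the moment, N m; "gripper_width": finger opening in mm; "grasp_force": force on a finger pad.
Only numpy, scipy, OpenCV 4.12 (cv2) and the standard library are available. Lean on these libraries where they do the work, as an engineer would, in place of code of your own. Each camera call takes 0.05 s, during which the arm holds its last target. There are 200 camera calls.

TASK

Get the lamp test cell ready to run: with the fingertips, push the drawn-out lamp tray straight into the cell until it is fully home against the block at the back, then push the swung-out guard shut across the doorway. Only push, never lift the tray; the lamps must stay standing in their holes, and everything else on the bench must stay where it is.

Things in the scene. Friction and masses are not known exactly. Their poses are not given: they have to be found in the camera images.
- cell: fixed lamp test cell of sheet metal, no roof. Origin on the table, z up, x from its open front to its back, y to its left. In this frame, mm: grey deck x -170 to 100, y +-100, top 12 high; two steel rails along x at y +-66.5, 8 wide, top 24 high, the tray between them; green side walls y +-93, 6 thick, x -55 to 70, 100 high; control box x 100 to 160, 88 high
- stop (a point): point on the deck at the middle of the front face of the black contact block at the cell's back, the tray's stop (52 mm high above the table, 120 wide); in the cell's frame x = 60, y = 0, z = 12 mm
- doorway (a point): point on the deck in the middle of the cell's doorway, in the plane of the shut guard; in the cell's frame x = -64, y = 0, z = 12 mm
- tray: loose white lamp tray on the deck between the rails (2.5 mm play a side), 110 mm long (x), 120 wide (y), a block 22 high with six holes and an end wall at the front. About 500 g, slides with 2 to 5 N. Origin: centre of its underside, 12 mm above the table. Starts drawn out 55 to 110 mm; fully home its back edge meets the stop and its origin is at x = 5 mm in the cell's frame
- tray_wall (a point): middle of the top edge of the front face of the tray's upright end wall (nearest the robot; 6 mm thick, 120 wide, top 68 mm above the table), the face to push; in the tray's frame x = -55, y = 0, z = 56 mm
- lamp0: small signal lamp, brass cylinder cap 15 mm across and 18 mm high with a 27 mm wide glass bulb above, 51 mm high in all, standing cap down in a hole of the tray, its tip 71 mm above the table; origin under its cap, in the tray's back left hole (tray x 30, y 36 mm)
- lamp1: small signal lamp, brass cylinder cap 15 mm across and 18 mm high with a 27 mm wide glass bulb above, 51 mm high in all, standing cap down in a hole of the tray, its tip 71 mm above the table; origin under its cap, in the tray's back right hole (tray x 30, y -36 mm)
- lamp2: small signal lamp, brass cylinder cap 15 mm across and 18 mm high with a 27 mm wide glass bulb above, 51 mm high in all, standing cap down in a hole of the tray, its tip 71 mm above the table; origin under its cap, in the tray's front middle hole (tray x -12, y 0 mm)
- guard (a joint): angle (rad) of the guard: upright clear leaf in a dark frame, 182 mm wide, 8 thick, 28 to 104 mm above the table, hinged upright at the doorway's left. 0 = shut across the doorway, leaf along -y from the hinge; grows as it swings out to the front: 1.57 = straight out to -x, more leans left; limit 2.2, starts 1.55 to 2.05. Stiff hinge (0.05 N m), stays where left; push its outer face to shut it
- guard_hinge (a point): point on the guard's hinge axis at the leaf's top edge, 104 mm above the table, in the leaf's mid-thickness; in the cell's frame x = -64, y = 92 mm
- guard_edge (a point): top corner of the guard's free edge, 104 mm above the table, 182 mm from guard_hinge
- jar: bystander: jar 48 mm across, 60 high, right of the tray; origin under it
- bin: bystander: small empty white open box 90 x 70 x 35 mm, right of the cell; origin under it
- mug: bystander: white mug 72 mm across, 85 high, left of the cell; origin under it
- tape: bystander: roll of tape lying flat, 76 mm across, 20 high, left of the guard; origin under it
- cleaner: bystander: bottle 52 mm across, 150 high, close by the cell's left wall; origin under it
- driver: bystander: screwdriver lying on the table at the robot's right; origin under its middle

How it is judged:
By the outcome, as a careful person would: the job done as asked, in the order asked, and still so for the second after the job is handed in, with the robot touching nothing.
It also fails if it takes over 51 s, if anything falls off the work surface, if the arm or the gripper's body presses on something with over 40 N, if the wrist force passes 120 N, or if a joint passes its speed limit or range.

## Working session

There is one attempt and no reset: what is moved stays moved. The work goes in short steps, Python scripts to look and compute and a tool call to move; the robot and the scene stay as the last step left them, time stands still between calls to the robot, and variables do not carry over. Pictures are saved under pics/ and viewed, at most 10 in all, crops included, and the job is handed in when it is done.

Besides the shell and the picture viewer there is one more tool, called after "Request:" by a JSON object that holds its "method" and its "body". play_rows: Moves the arm, as the interface text tells. Its arguments: {"type":"object","properties":{"series":{"type":"array","items":{"type":"array","items":{"type":"number"}}},"gripper":{"type":"number"}},"required":["series"]}

```bash
mkdir -p pics; ls; cat > h.py <<'E'
import numpy as np, cv2
from bench import read_state,get_image,job_done
def shot(n,f):
    d=get_image(n); cv2.imwrite('pics/'+f+'.png',d['image'][:,:,::-1])
    np.save('pics/'+f+'.npy',d,allow_pickle=True); return d
def load(f): return np.load('pics/'+f+'.npy',allow_pickle=True).item()
def ray(d,uv):
    K=np.array([[d['fx'],0,d['cx']],[0,d['fy'],d['cy']],[0,0,1.]])
    p=cv2.undistortPoints(np.array([[uv]],float),K,np.array(d['dist_coeffs'],float))[0,0]
    return np.array(d['eye'],float),np.array(d['rotation'])@np.array([p[0],p[1],1])
def onz(d,uv,z):
    e,r=ray(d,uv); return e+r*(z-e[2])/r[2]
def proj(d,P):
    K=np.array([[d['fx'],0,d['cx']],[0,d['fy'],d['cy']],[0,0,1.]])
    R=np.array(d['rotation']).T; t=-R@np.array(d['eye'])
    return cv2.projectPoints(np.array(P,float).reshape(-1,1,3),cv2.Rodrigues(R)[0],t,K,np.array(d['dist_coeffs'],float))[0][:,0]
E
python3 - <<'E'
from h import *
a=shot('top','top1');b=shot('scene','sc1')
for d in(a,b):print(np.round(d['eye']),np.round(d['rotation'],2),d['fx'])
print(read_state())
E
```

```text
pics
[ 374.  -22. 1184.] [ 0.71 -0.7   0.07 -0.07] 459.9462452920581
[1010.  649. 1125.] [ 0.28  0.91 -0.31 -0.09] 533.5401875786637
{'clock': 0.1, 'joints': array([-8.84401817e-01,  3.85496006e-01,  6.78225918e-03, -4.69300366e-04,
       -1.19401533e+00, -2.58604835e-01]), 'joint_vel': array([ 0.00027011, -0.00190234,  0.00271112,  0.00232941, -0.00034822,
       -0.00137048]), 'joint_efforts': array([-4.40943277e-04, -3.93318665e+01,  1.88930386e+01,  4.19798434e+00,
       -2.62128699e-03, -2.35653161e-06]), 'position': array([ 259.0927481 , -568.17838162,  222.8237743 ]), 'ee_rot': array([-2.12182902e-01,  9.77229469e-01,  9.59757934e-04, -2.45601690e-04]), 'contact_force': array([-0.14481241, -0.17882668, -0.34154819]), 'wrist_torque': array([-0.02203049, -0.00281892,  0.04074019]), 'grasp_force': 0.0, 'gripper_width': 85.84992339555444}
```

View pics/top1.png

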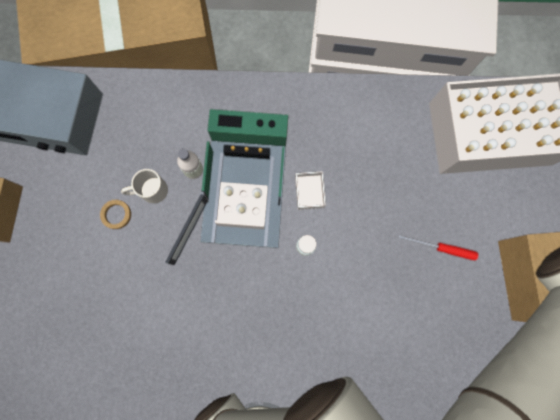

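View pics/sc1.png

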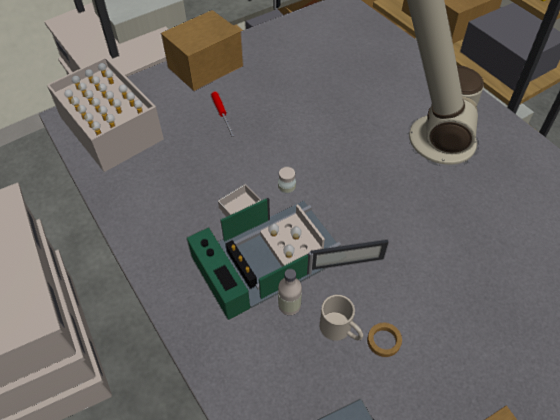

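The top view shows the cell at about (245,190) px with its front towards the robot. The tray is at (242,205), the guard leaf runs from (205,197) to (170,262), the jar is at (306,245) and the bin at (310,190). Next I'll enlarge it.

```bash
python3 - <<'E'
from h import *
d=load('top1'); im=d['image'][100:275,150:340,::-1]
cv2.imwrite('pics/c1.png',cv2.resize(im,None,fx=4,fy=3.4285714*1,interpolation=cv2.INTER_CUBIC)) if 0 else cv2.imwrite('pics/c1.png',cv2.resize(im,None,fx=3.4,fy=3.4,interpolation=cv2.INTER_CUBIC))
E
```

```text
(no output)
```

View pics/c1.png

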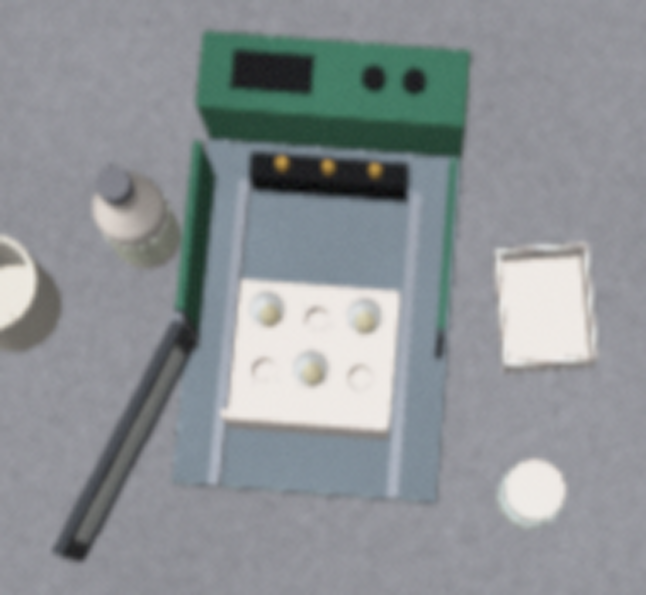

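```bash
python3 - <<'E'
from h import *
d=load('top1')
c=lambda u,v:((u+.5)/3.4-.5+150,(v+.5)/3.4-.5+100)
P={k:onz(d,c(*p),z)[:2] for k,p,z in [('dFL',(175,485),12),('dFR',(436,500),12),('bBL',(205,32),88),('bBR',(470,52),88),('bFL',(197,107),88),('bFR',(465,127),88),
('tBL',(240,279),34),('tBR',(399,291),34),('tFL',(222,414),68),('tFR',(389,431),68),('gH',(183,325),104),('gE',(66,556),104),('gE2',(88,552),104),('blkL',(252,189),12),('blkR',(406,199),12),('jar',(533,490),60),('lamp2',(311,367),58)]}
for k,v in P.items():print(k,v.round(1))
# cell frame fit (rigid 2D)
cell=np.array([[-170,100],[-170,-100],[160,100],[160,-100],[100,100],[100,-100],[60,60],[60,-60]],float)
W=np.array([P[k] for k in['dFL','dFR','bBL','bBR','bFL','bFR','blkL','blkR']])
A=cell-cell.mean(0);B=W-W.mean(0)
th=np.arctan2((A[:,0]*B[:,1]-A[:,1]*B[:,0]).sum(),(A*B).sum())
R=np.array([[np.cos(th),-np.sin(th)],[np.sin(th),np.cos(th)]]);t=W.mean(0)-R@cell.mean(0)
print('th',th,'t',t);print((W-(cell@R.T+t)).round(1).tolist())
for k in P:print(k,((P[k]-t)@R).round(1))
np.savez('cell.npz',R=R,t=t,th=th)
# back project to scene camera for check
b=load('sc1');im=b['image'][:,:,::-1].copy()
pts=[(x,y,z) for x,y,z in[(-170,100,12),(-170,-100,12),(160,100,88),(160,-100,88),(-64,92,104),(100,100,88),(100,-100,88),(70,93,100),(-55,93,100),(-55,-93,100),(70,-93,100)]]
q=[[*(R@np.array(p[:2])+t),p[2]] for p in pts]+[[*P['tFL'],68],[*P['tFR'],68],[*P['gE'],104],[*P['jar'],60],[*P['tBL'],34],[*P['tBR'],34]]
im=cv2.resize(im[180:330,170:400],None,fx=3.4,fy=3.4,interpolation=cv2.INTER_CUBIC)
for u in proj(b,q):cv2.circle(im,(int((u[0]-170+.5)*3.4),int((u[1]-180+.5)*3.4)),3,(0,0,255),1)
cv2.imwrite('pics/c2.png',im)
E
```

```text
Traceback (most recent call last):
  File "h.py", line 12, in onz
    e,r=ray(d,uv); return e+r*(z-e[2])/r[2]
        ~~~^^^^^^
  File "h.py", line 10, in ray
    return np.array(d['eye'],float),np.array(d['rotation'])@np.array([p[0],p[1],1])
                                    ~~~~~~~~~~~~~~~~~~~~~~~^~~~~~~~~~~~~~~~~~~~~~~~
ValueError: matmul: Input operand 1 has a mismatch in its core dimension 0, with gufunc signature (n?,k),(k,m?)->(n?,m?) (size 3 is different from 4)
```

```bash
sed -i "s/np.array(d\['rotation'\])/RM(d)/; 2a from scipy.spatial.transform import Rotation\nRM=lambda d:Rotation.from_quat(d['rotation']).as_matrix()" h.py
cat > m.py <<'E'
from h import *
d=load('top1')
c=lambda u,v:((u+.5)/3.4-.5+150,(v+.5)/3.4-.5+100)
P={k:onz(d,c(*p),z)[:2] for k,p,z in [('dFL',(175,485),12),('dFR',(436,500),12),('bBL',(205,32),88),('bBR',(470,52),88),('bFL',(197,107),88),('bFR',(465,127),88),
('tBL',(240,279),34),('tBR',(399,291),34),('tFL',(222,414),68),('tFR',(389,431),68),('gH',(183,325),104),('gE',(66,556),104),('gE2',(88,552),104),('blkL',(252,189),12),('blkR',(406,199),12),('jar',(533,490),60),('lamp2',(311,367),58)]}
cell=np.array([[-170,100],[-170,-100],[160,100],[160,-100],[100,100],[100,-100],[60,60],[60,-60]],float)
W=np.array([P[k] for k in['dFL','dFR','bBL','bBR','bFL','bFR','blkL','blkR']])
A=cell-cell.mean(0);B=W-W.mean(0)
th=np.arctan2((A[:,0]*B[:,1]-A[:,1]*B[:,0]).sum(),(A*B).sum())
R=np.array([[np.cos(th),-np.sin(th)],[np.sin(th),np.cos(th)]]);t=W.mean(0)-R@cell.mean(0)
print('th',th,'t',t);print((W-(cell@R.T+t)).round(1).tolist())
for k in P:print(k,P[k].round(1),((P[k]-t)@R).round(1))
np.savez('cell.npz',R=R,t=t,th=th)
b=load('sc1');im=b['image'][:,:,::-1].copy()
pts=[(-170,100,12),(-170,-100,12),(160,100,88),(160,-100,88),(-64,92,104),(100,100,88),(100,-100,88),(70,93,100),(-55,93,100),(-55,-93,100),(70,-93,100)]
q=[[*(R@np.array(p[:2])+t),p[2]] for p in pts]+[[*P['tFL'],68],[*P['tFR'],68],[*P['gE'],104],[*P['jar'],60],[*P['tBL'],34],[*P['tBR'],34]]
im=cv2.resize(im[160:330,170:400],None,fx=3.4,fy=3.4,interpolation=cv2.INTER_CUBIC)
for u in proj(b,q):cv2.circle(im,(int((u[0]-170+.5)*3.4),int((u[1]-160+.5)*3.4)),3,(0,0,255),1)
cv2.imwrite('pics/c2.png',im)
E
python3 m.py
```

```text
th -0.04945143573209084 t [653.27692158  52.82253275]
[[-1.3, -2.2], [1.8, 1.9], [-2.0, -2.2], [-2.8, 0.9], [-0.4, -2.1], [-1.0, 0.6], [2.4, 1.5], [3.2, 1.5]]
dFL [487.2 158.9] [-171.1   97.8]
dFR [480.4 -36.7] [-168.3  -98. ]
bBL [816.  142.6] [158.1  97.7]
bBR [805.4 -54.1] [157.2 -99.2]
bFL [757.7 145.6] [99.7 97.9]
bFR [747.2 -51.4] [ 99.  -99.4]
tBL [641.5 114.8] [-14.8  61.3]
tBR [635.1  -5.3] [-15.3 -58.9]
tFL [533.6 119.2] [-122.8   60.4]
tFR [524.   -1.2] [-126.4  -60.4]
gH [591. 145.] [-66.7  89. ]
gE [428.1 216.5] [-233.   152.3]
gE2 [431.2 201.7] [-229.2  137.7]
blkL [718.6 111.3] [62.3 61.6]
blkR [713.4  -8.6] [ 63.1 -58.3]
jar [ 484.8 -105.7] [-160.4 -166.7]
lamp2 [571.2  57.2] [-82.2   0.3]
```

View pics/c2.png

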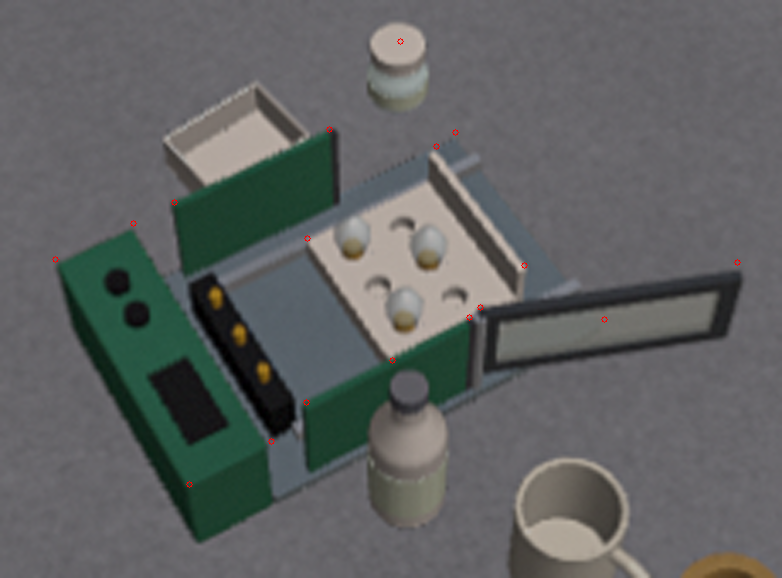

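The scene reprojection agrees to about 1 px (2–3 mm). The tray's origin is at cell x ≈ -70, so it is about 75 mm out, and the guard is at about 1.90 rad. Next I'll work out the waypoints.

```bash
cat > w.py <<'E'
from h import *
c=np.load('cell.npz');R,t=c['R'],c['t']
w=lambda p:(R@np.array(p,float)+t)
def guard(a,r,clear): # tool centre for pushing
    n=np.array([-np.cos(a),np.sin(a)]);u=np.array([-np.sin(a),-np.cos(a)])
    h=11*abs(n[0])+14*abs(n[1])
    return w(np.array([-64,92])+r*u+(4+h+clear)*n)
E
python3 - <<'E'
from w import *
d=load('top1')
print('pre',w((-160,0)),'end',w((-61,0)), 'yaw',c['th'])
for n,p,z in[('mug',(148,183),85),('tape',(115,214),20),('handle',(127,190),50),('cleaner',(184,155),150)]:print(n,onz(d,p,z))
print('start guard',guard(1.9,140,22))
E
```

```text
pre [493.47251727  60.73153805] end [592.35149244  55.83784102] yaw -0.04945143573209084
mug [622.12845401 284.82936474  85.        ]
tape [553.72137027 380.78706666  20.        ]
handle [610.74238115 345.79965378  50.        ]
cleaner [676.28633751 188.08813277 150.        ]
start guard [479.64361597 239.39986963]
```

Request:
{"method": "play_rows", "body": {"series": [[13,35,0,0,0,-0.25],[13,35,0,0,0,-0.25],[13,35,0,0,0,-0.25],[13,35,0,0,0,-0.25],[13,35,0,0,0,-0.25],[13,35,0,0,0,-0.25],[13,35,0,0,0,-0.25],[13,35,0,0,0,-0.25],[13,35,0,0,0,-0.25],[13,35,0,0,0,-0.25],[13,35,0,0,0,-0.25],[13,35,0,0,0,-0.25],[13,35,0,0,0,-0.25],[13,35,0,0,0,-0.25],[13,35,0,0,0,-0.25],[13,35,0,0,0,-0.25],[13,35,0,0,0,-0.25],[13,34,0,0,0,-0.3],[0,0,0,0,0,0],[0,0,0,0,0,0]], "gripper": 0}}

```text
clock: 1.77
position: [493.3, 61.9, 223.0]
ee_rot: [0.023, 1.0, -0.0, -0.001]
contact_force: [0.1, 0.3, 0.6]
gripper_width: 0.0
grasp_force: 0.0
```

```bash
python3 - <<'E'
from w import *
s=read_state();print(s['clock'],s['position'],s['ee_rot'],s['contact_force'],s['gripper_width'],s['joints'].round(2))
shot('wrist','w1')
E
```

```text
1.7667 [493.32922991  61.89705206 223.03123171] [ 2.28891034e-02  9.99737664e-01 -2.49799558e-04 -7.93384851e-04] [0.14084073 0.30446934 0.57201063] 0.038574871509996396 [ 0.45  0.17 -0.3  -0.   -1.11 -2.07]
```

View pics/w1.png

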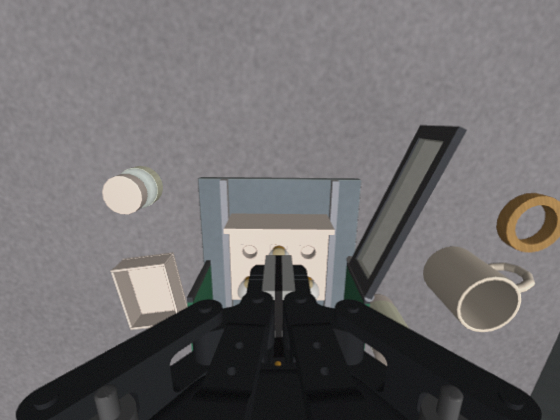

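The wrist view has the cell squared up. The wall's top front edge runs from (225,217) to (334,217), the deck front from (199,178) to (360,179), the guard's free edge is at (420..464,128), and the hinge is near (368,297).

```bash
python3 - <<'E'
from w import *
d=load('w1')
for n,p,z in[('wallL',(334,216),68),('wallR',(225,216),68),('dFL',(360,179),12),('dFR',(199,178),12),('gEouter',(464,129),104),('gH',(366,297),104),('gHo',(372,297),104)]:
    P=onz(d,p,z)[:2];print(n,P.round(1),((P-t)@R).round(1))
E
```

```text
wallL [517.5 120.3] [-139.    60.7]
wallR [512.2   4.6] [-138.5  -55.2]
dFL [490.  161.5] [-168.4  100.4]
dFR [480.  -33.5] [-168.8  -94.8]
gEouter [431.7 225.7] [-229.9  161.7]
gH [594.4 147.5] [-63.5  91.7]
gHo [594.7 153.7] [-63.5  97.8]
```

```bash
python3 - <<'E'
from w import *
d=load('w1');print(d['eye'],RM(d).round(2))
for x in(-139,-125):print(proj(d,[[*w((x,y)),z] for y in(60,-60) for z in(68,12)]).round(0).tolist())
im=d['image'][190:250,205:355,::-1];cv2.imwrite('pics/w1c.png',cv2.resize(im,None,fx=5,fy=5,interpolation=cv2.INTER_CUBIC))
E
```

```text
[417.7897146   65.5752124  372.68954148] [[ 0.05  0.95  0.3 ]
 [ 1.   -0.04 -0.01]
 [-0.    0.3  -0.96]]
[[333.0, 216.0], [325.0, 202.0], [220.0, 216.0], [229.0, 202.0]]
[[333.0, 228.0], [325.0, 213.0], [221.0, 228.0], [229.0, 213.0]]
```

View pics/w1c.png

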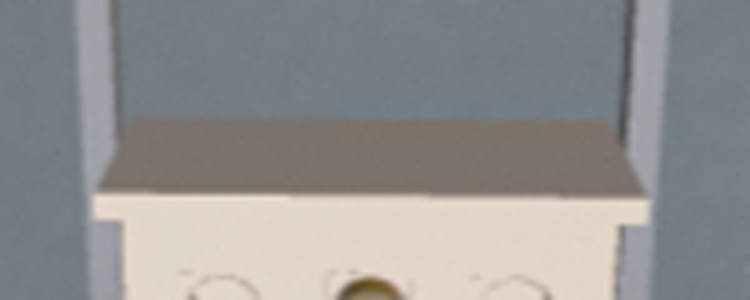

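The enlarged wall edge is at row 228, which puts the wall face at cell x = -125, as in the other views. I'll descend in front of it.

Request:
{"method": "play_rows", "body": {"series": [[0,0,-10,0,0,0],[0,0,-20,0,0,0],[0,0,-20,0,0,0],[0,0,-20,0,0,0],[0,0,-20,0,0,0],[0,0,-20,0,0,0],[0,0,-20,0,0,0],[0,0,-20,0,0,0],[0,0,-15,0,0,0],[0,0,-5,0,0,0],[0,0,0,0,0,0],[5,-0.25,0,0,0,0],[5,-0.25,0,0,0,0],[3,-0.15,0,0,0,0],[3,-0.15,0,0,0,0],[3,-0.15,0,0,0,0],[3,-0.15,0,0,0,0],[3,-0.15,0,0,0,0],[3,-0.15,0,0,0,0]]}}

```text
clock: 3.4
position: [519.9, 58.5, 53.6]
ee_rot: [0.025, 1.0, -0.001, -0.002]
contact_force: [-5.8, 0.4, 3.8]
gripper_width: 0.2
grasp_force: 2.5
```

Request:
{"method": "play_rows", "body": {"series": [[3,-0.15,0,0,0,0],[3,-0.15,0,0,0,0],[3,-0.15,0,0,0,0],[3,-0.15,0,0,0,0],[3,-0.15,0,0,0,0],[3,-0.15,0,0,0,0],[3,-0.15,0,0,0,0],[3,-0.15,0,0,0,0],[3,-0.15,0,0,0,0],[3,-0.15,0,0,0,0]]}}

```text
clock: 4.23
position: [551.7, 57.5, 53.6]
ee_rot: [0.024, 1.0, 0.0, 0.0]
contact_force: [-2.6, -0.4, -0.8]
gripper_width: 0.0
grasp_force: 1.0
```

Request:
{"method": "play_rows", "body": {"series": [[3,-0.15,0,0,0,0],[3,-0.15,0,0,0,0],[3,-0.15,0,0,0,0],[3,-0.15,0,0,0,0],[3,-0.15,0,0,0,0],[3,-0.15,0,0,0,0],[3,-0.15,0,0,0,0],[3,-0.15,0,0,0,0],[2,-0.1,0,0,0,0],[2,-0.1,0,0,0,0],[1,-0.05,0,0,0,0],[1,-0.05,0,0,0,0]]}}

```text
clock: 5.23
position: [581.3, 55.9, 53.8]
ee_rot: [0.024, 1.0, -0.0, -0.0]
contact_force: [-3.3, -0.1, -1.3]
gripper_width: 0.0
grasp_force: 1.3
```

Request:
{"method": "play_rows", "body": {"series": [[1,-0.05,0,0,0,0],[1,-0.05,0,0,0,0],[1,-0.05,0,0,0,0],[1,-0.05,0,0,0,0]]}}

```text
clock: 5.57
position: [585.3, 55.7, 53.8]
ee_rot: [0.024, 1.0, -0.0, -0.0]
contact_force: [-2.1, 0.4, -1.2]
gripper_width: -0.1
grasp_force: 1.2
```

Request:
{"method": "play_rows", "body": {"series": [[1,-0.05,0,0,0,0],[1,-0.05,0,0,0,0],[1,-0.05,0,0,0,0],[1,-0.05,0,0,0,0]]}}

```text
clock: 5.9
position: [589.4, 55.5, 53.8]
ee_rot: [0.024, 1.0, -0.0, -0.0]
contact_force: [-1.7, 0.7, 0.3]
gripper_width: -0.2
grasp_force: 1.3
```

Request:
{"method": "play_rows", "body": {"series": [[1,-0.05,0,0,0,0],[1,-0.05,0,0,0,0]]}}

```text
clock: 6.07
position: [591.4, 55.4, 53.8]
ee_rot: [0.024, 1.0, -0.0, -0.0]
contact_force: [-2.7, 0.4, -0.0]
gripper_width: 0.2
grasp_force: 1.3
```

Request:
{"method": "play_rows", "body": {"series": [[1,-0.05,0,0,0,0],[0.5,0,0,0,0,0]]}}

```text
clock: 6.23
position: [593.0, 55.4, 53.8]
ee_rot: [0.024, 1.0, 0.0, 0.0]
contact_force: [-3.1, 0.2, -0.0]
gripper_width: -0.1
grasp_force: 1.3
```

Not home yet, since the force is still only sliding friction. I'll keep going in small steps.

Request:
{"method": "play_rows", "body": {"series": [[1,-0.05,0,0,0,0],[0.5,0,0,0,0,0]]}}

```text
clock: 6.4
position: [593.6, 55.3, 53.8]
ee_rot: [0.024, 1.0, -0.0, -0.001]
contact_force: [-5.6, 1.2, 2.6]
gripper_width: 0.1
grasp_force: 2.9
```

Request:
{"method": "play_rows", "body": {"series": [[1,-0.05,0,0,0,0],[0.5,0,0,0,0,0]]}}

```text
clock: 6.57
position: [593.6, 55.3, 53.8]
ee_rot: [0.025, 1.0, -0.0, -0.002]
contact_force: [-9.1, 3.0, 6.0]
gripper_width: 0.0
grasp_force: 4.7
```

Request:
{"method": "play_rows", "body": {"series": [[1,-0.05,0,0,0,0]]}}

```text
clock: 6.65
position: [593.7, 55.2, 53.7]
ee_rot: [0.025, 1.0, -0.0, -0.003]
contact_force: [-13.1, 4.3, 7.8]
gripper_width: 0.0
grasp_force: 6.3
```

The TCP has stopped at x = 593.6 while the force climbs, so the tray is against the stop. I'll back off and look.

Request:
{"method": "play_rows", "body": {"series": [[-3,0.1,0,0,0,0],[-10,0.5,0,0,0,0],[-20,1,0,0,0,0],[-40,2,0,0,0,0],[-40,2,0,0,0,0],[-20,1,20,0,0,0],[0,0,40,0,0,0],[0,0,40,0,0,0],[0,0,20,0,0,0],[0,0,0,0,0,0],[0,0,0,0,0,0]]}}

```text
clock: 7.57
position: [465.8, 62.7, 176.0]
ee_rot: [0.024, 1.0, 0.002, 0.004]
contact_force: [0.5, 0.3, -0.8]
gripper_width: -0.1
grasp_force: 0.0
```

```bash
python3 - <<'E'
from w import *
d=shot('scene','sc2');im=d['image'][160:330,170:400,::-1]
a=shot('wrist','w2')['image'][:,:,::-1]
A=cv2.resize(im,None,fx=2.4,fy=2.4,interpolation=cv2.INTER_CUBIC)[:,:450]
B=cv2.resize(a[120:,170:400],(int(230*1.36),408))
cv2.imwrite('pics/c3.png',np.hstack([A,B]))
s=read_state();print(s['position'],s['ee_rot'],guard(1.9,140,22))
E
```

```text
[463.91569781  61.84979098 173.37929807] [2.44373772e-02 9.99701326e-01 1.66673022e-04 2.14738059e-04] [479.64361597 239.39986963]
```

View pics/c3.png

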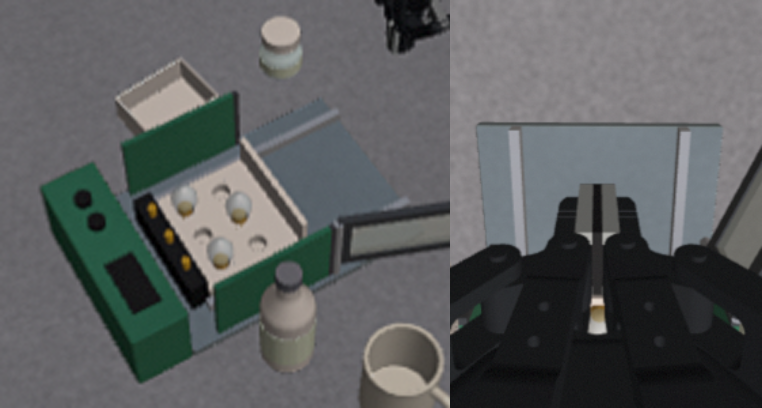

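The tray is home against the black block with all three lamps standing, and the bystanders haven't moved. Now the guard arc.

Request:
{"method": "play_rows", "body": {"series": [[1,10,0,0,0,0],[2,25,0,0,0,0],[2,30,0,0,0,0],[3,35,0,0,0,0],[3,35,0,0,0,0],[3,30,0,0,0,0],[2,15,0,0,0,0],[0,0,-10,0,0,0],[0,0,-20,0,0,0],[0,0,-20,0,0,0],[0,0,-20,0,0,0],[0,0,-14,0,0,0],[0,0,-4,0,0,0],[0,0,0,0,0,0],[0,0,0,0,0,0]]}}

```text
clock: 8.92
position: [480.0, 241.5, 85.8]
ee_rot: [0.024, 1.0, -0.0, -0.0]
contact_force: [0.4, 0.5, 0.2]
gripper_width: 0.0
grasp_force: 0.0
```

```bash
python3 - <<'E'
from w import *
s=read_state();p=s['position'];print(p,s['contact_force'])
A=np.linspace(1.9,0,20);q=p[:2]
for a in A:
    g=guard(a,140,0);print(a.round(2),g.round(0),(g-q).round(1));q=g
E
```

```text
[479.98757428 241.49444243  85.75189102] [0.35615499 0.4833557  0.22321531]
1.9 [472. 219.] [ -8.5 -22.5]
1.8 [465. 206.] [ -6.7 -13.2]
1.7 [460. 192.] [ -5.3 -14. ]
1.6 [456. 177.] [ -3.8 -14.6]
1.5 [454. 164.] [ -2.2 -13.5]
1.4 [453. 150.] [ -1.  -13.2]
1.3 [453. 137.] [  0.3 -13.4]
1.2 [454. 124.] [  1.6 -13.5]
1.1 [457. 110.] [  2.9 -13.4]
1.0 [462.  97.] [  4.3 -13.2]
0.9 [467.  84.] [  5.7 -12.9]
0.8 [474.  72.] [  7.1 -12.4]
0.7 [483.  60.] [  8.4 -11.7]
0.6 [493.  49.] [  9.7 -10.9]
0.5 [503.  39.] [ 10.9 -10. ]
0.4 [515.  30.] [12.  -8.8]
0.3 [528.  23.] [13.  -7.6]
0.2 [542.  17.] [13.9 -6.2]
0.1 [557.  12.] [14.6 -4.7]
0.0 [572.   9.] [15.1 -3.1]
```

Request:
{"method": "play_rows", "body": {"series": [[-3,-7,0,0,0,0],[-3,-8,0,0,0,0],[-2.5,-7.5,0,0,0,0],[-3.3,-6.6,0,0,0,0],[-3.3,-6.6,0,0,0,0],[-2.7,-7,0,0,0,0],[-2.7,-7,0,0,0,0],[-1.9,-7.3,0,0,0,0],[-1.9,-7.3,0,0,0,0],[-1.1,-6.8,0,0,0,0],[-1.1,-6.8,0,0,0,0],[-0.5,-6.6,0,0,0,0],[-0.5,-6.6,0,0,0,0],[0.2,-6.7,0,0,0,0],[0.2,-6.7,0,0,0,0],[0.8,-6.7,0,0,0,0],[0.8,-6.7,0,0,0,0],[1.4,-6.7,0,0,0,0],[1.4,-6.7,0,0,0,0]]}}

```text
clock: 10.5
position: [457.2, 109.9, 85.8]
ee_rot: [0.024, 1.0, -0.0, -0.0]
contact_force: [1.0, 0.8, 0.3]
gripper_width: 0.0
grasp_force: 0.2
```

```bash
python3 - <<'E'
from w import *
d=shot('top','top3');im=d['image'][100:275,150:340,::-1]
cv2.imwrite('pics/c4.png',cv2.resize(im,None,fx=3,fy=3))
print(read_state()['contact_force'])
E
```

```text
[ 0.23505136 -1.11125821 -0.14664706]
```

View pics/c4.png

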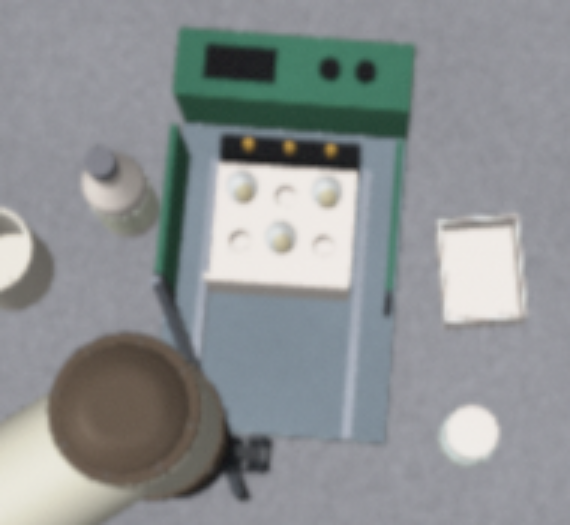

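The guard leaf, running from (157,280) to (243,497) in the crop, is swinging in ahead of the finger. The tray is home with its lamps standing. I'll carry on round the arc.

Request:
{"method": "play_rows", "body": {"series": [[2.1,-6.6,0,0,0,0],[2.1,-6.6,0,0,0,0],[2.8,-6.5,0,0,0,0],[2.8,-6.5,0,0,0,0],[3.5,-6.2,0,0,0,0],[3.5,-6.2,0,0,0,0],[4.2,-5.9,0,0,0,0],[4.2,-5.9,0,0,0,0],[4.9,-5.5,0,0,0,0],[4.9,-5.5,0,0,0,0],[5.5,-5,0,0,0,0],[5.5,-5,0,0,0,0],[6,-4.4,0,0,0,0],[6,-4.4,0,0,0,0],[6.5,-3.8,0,0,0,0],[6.5,-3.8,0,0,0,0],[7,-3.1,0,0,0,0],[7,-3.1,0,0,0,0]]}}

```text
clock: 12.05
position: [542.8, 16.2, 85.7]
ee_rot: [0.024, 1.0, -0.0, -0.0]
contact_force: [-0.4, 0.3, 0.7]
gripper_width: 0.3
grasp_force: 0.2
```

Request:
{"method": "play_rows", "body": {"series": [[5,-1.6,0,0,0,0],[5,-1.6,0,0,0,0],[4,-1,0,0,0,0],[4,-1,0,0,0,0],[3,-0.6,0,0,0,0],[3,-0.6,0,0,0,0],[2,-0.3,0,0,0,0]]}}

```text
clock: 12.63
position: [568.4, 9.8, 85.8]
ee_rot: [0.024, 1.0, -0.0, 0.0]
contact_force: [-0.8, 0.8, -1.1]
gripper_width: 0.2
grasp_force: 0.2
```

Request:
{"method": "play_rows", "body": {"series": [[1,0,0,0,0,0],[1,0,0,0,0,0],[1,0,0,0,0,0]]}}

```text
clock: 12.88
position: [571.0, 9.8, 85.8]
ee_rot: [0.024, 1.0, -0.0, -0.0]
contact_force: [-0.7, -0.1, -0.2]
gripper_width: -0.1
grasp_force: 0.2
```

Request:
{"method": "play_rows", "body": {"series": [[1,0,0,0,0,0],[1,0,0,0,0,0],[1,0,0,0,0,0]]}}

```text
clock: 13.13
position: [573.6, 9.8, 85.8]
ee_rot: [0.024, 1.0, -0.0, -0.001]
contact_force: [-3.3, 0.7, 2.5]
gripper_width: 0.0
grasp_force: 1.6
```

Request:
{"method": "play_rows", "body": {"series": [[1,0,0,0,0,0],[1,0,0,0,0,0]]}}

```text
clock: 13.3
position: [573.7, 9.7, 85.6]
ee_rot: [0.025, 1.0, -0.0, -0.003]
contact_force: [-8.1, 1.8, 4.7]
gripper_width: 0.3
grasp_force: 4.2
```

The guard has stopped hard at about x = 573.6, where the shut position was predicted. I'll back off clear and check.

Request:
{"method": "play_rows", "body": {"series": [[-3,0,0,0,0,0],[-10,0,0,0,0,0],[-30,0,0,0,0,0],[-40,0,0,0,0,0],[-20,0,20,0,0,0],[0,0,40,0,0,0],[0,0,40,0,0,0],[0,-40,20,0,0,0],[0,-40,0,0,0,0],[0,-40,0,0,0,0],[0,-40,0,0,0,0],[0,-40,0,0,0,0],[0,0,0,0,0,0],[0,0,0,0,0,0]]}}

```text
clock: 14.47
position: [473.2, -189.4, 204.4]
ee_rot: [0.026, 1.0, -0.0, 0.001]
contact_force: [0.1, 0.6, -0.5]
gripper_width: -0.0
grasp_force: 0.0
```

```bash
python3 - <<'E'
from w import *
d=shot('top','top4');A=cv2.resize(d['image'][100:275,150:340,::-1],None,fx=2.2,fy=2.2,interpolation=cv2.INTER_CUBIC)
d=shot('scene','sc4');B=cv2.resize(d['image'][165:340,180:350,::-1],None,fx=2.2,fy=2.2,interpolation=cv2.INTER_CUBIC)
cv2.imwrite('pics/c5.png',np.hstack([A,B]))
E
```

```text
(no output)
```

View pics/c5.png

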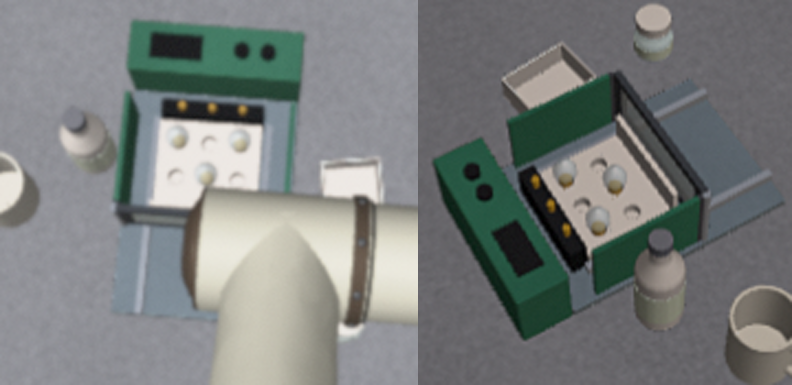

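The guard is shut flush across the doorway, from (617,75) to (707,195) in the right panel. The tray is home, the lamps are standing, and the robot is clear.

```bash
python3 -c "
from bench import *
print(job_done())"
```

```text
the job is handed in; nothing more can be done
None
```

The tray is fully home against the stop, the guard is shut across the doorway, all three lamps are still standing, and the job was handed in at about 14.5 s on the robot's clock; no verdict came back.

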